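# Sort garage-door hardware into the parts trays

### The job

Clear the mixed garage-door hardware off the bench into the parts trays: both rollers into the blue tray, both hinges into the red tray, and the bearing into the green tray. Set each part down on the floor of its tray rather than dropping it, lying down as it lies now and nothing stacked or propped on anything, and leave the tape measure and the remote control where they are.

Things in the scene. Friction and masses are not known exactly. Their poses are not given: they have to be found in the camera images.
- roller1: Garage-door roller on its side, 108 mm long, 0.14 kg: white nylon wheel (diameter 46, 19 wide) on a steel stem of diameter 11. Origin on the axis, mid-length; x along it from wheel (centre x = -44.5, inner face -35) to stem end (+54). Rests on wheel edge and stem end: x dips 11 degrees, origin 16 mm up. Balances near x = -16, axis 19 mm up there: pinch across the stem. For the blue tray.
- roller2: Second roller, same as roller1 in size, shape, frame and way of lying: white nylon wheel on one end of a bare steel stem. Both can start pointing either way and can roll if nudged; y and z of the frame turn about the stem with it. Goes in the blue tray too, with room to lie beside the other.
- hinge1: Galvanised hinge lying flat, tube up, 0.16 kg, rigid: plate 80 (x) by 60 (y) by 3 mm; above its middle a tube along y, diameter 15, 58 long, axis 24 mm above the underside, on two thin lugs at y = +-24; a knuckle 7 mm high along y at x = 17. Pinch across the tube (along x), fingertips 8 mm or more above the underside. Origin: centre of the underside, z up. For the red tray.
- hinge2: Second hinge, same as hinge1 in size, shape, frame and way of lying: a silvery flat plate with a raised steel tube. Goes in the red tray too, with room to lie beside the other.
- bearing: Torsion-shaft bearing lying flat: a steel ring, 52 mm outside diameter, 26 mm bore, 16 mm high, with a black seal and a brass inner race, about 0.12 kg. Origin at the centre of the underside, z up. Goes in the green tray.
- tray_blue: Blue parts tray, fixed to the bench: 148 mm (x) by 168 mm (y) outside, 32 mm high, walls and floor 4 mm thick, so 140 by 160 mm inside with the floor 4 mm above the bench. Origin at the centre of the underside, z up. Both rollers fit side by side, stems along x, 64 mm apart.
- tray_red: Red parts tray, fixed to the bench: 148 mm (x) by 168 mm (y) outside, 32 mm high, walls and floor 4 mm thick, so 140 by 160 mm inside with the floor 4 mm above the bench. Origin at the centre of the underside, z up. Both hinges fit side by side along y, 74 mm apart, tubes along y.
- tray_green: Green parts tray, fixed to the bench: 148 mm (x) by 168 mm (y) outside, 32 mm high, walls and floor 4 mm thick, so 140 by 160 mm inside with the floor 4 mm above the bench. Origin at the centre of the underside, z up. For the bearing.
- tape: Bystander: yellow and black tape measure standing on edge among the parts, 76 mm (x, with its hook) by 36 mm (y), 67 mm high. Origin at the centre of the underside. Not to be moved.
- remote: Bystander: small black door remote control with a grey and an orange button, lying flat beside the trays, 62 mm (x) by 36 mm (y), 15 mm thick. Origin at the centre of the underside. Not to be moved.

How it is judged:
At the end, for the whole second after the job is handed in: Each part at rest on the floor of its own tray (rollers blue, hinges red, bearing green), released: origin inside the walls; hinges and bearing flat to 0.12 rad, under 6 mm off the floor; rollers lying on wheel edge and stem end (x 0.09 to 0.30 rad below level), origin under 25 mm up (x of roller1 in the frame of tray_blue between -0.07 and 0.07 m and y of roller1 in the frame of tray_blue between -0.08 and 0.08 m and z of each of roller1, roller2 in the frame of tray_blue below 0.025 m and angle between roller1's own x axis and vertical between 1.66 and 1.87 rad and linear speed of each of roller1, roller2, hinge1, hinge2, bearing below 0.02 m/s and x of roller2 in the frame of tray_blue between -0.07 and 0.07 m and y of roller2 in the frame of tray_blue between -0.08 and 0.08 m and angle between roller2's own x axis and vertical between 1.66 and 1.87 rad and x of hinge1 in the frame of tray_red between -0.07 and 0.07 m and y of hinge1 in the frame of tray_red between -0.08 and 0.08 m and z of each of hinge1, hinge2 in the frame of tray_red below 0.01 m and angle between each of hinge1, hinge2, bearing's own z axis and vertical below 0.12 rad and x of hinge2 in the frame of tray_red between -0.07 and 0.07 m and y of hinge2 in the frame of tray_red between -0.08 and 0.08 m and x of bearing in the frame of tray_green between -0.07 and 0.07 m and y of bearing in the frame of tray_green between -0.08 and 0.08 m and z of bearing in the frame of tray_green below 0.01 m); the robot touches nothing.
It fails at once if the tape measure is pushed more than 20 mm (distance of tape from where it was at the start of the episode above 0.02 m).
It fails at once if the remote control is pushed more than 20 mm (distance of remote from where it was at the start of the episode above 0.02 m).
It fails at once if a part lands hard: dropped or thrown (faster than 0.85 m/s within 50 mm of the bench) ((height (world z) of roller1 below 0.05 m and linear speed of roller1 above 0.85 m/s) or (height (world z) of roller2 below 0.05 m and linear speed of roller2 above 0.85 m/s) or (height (world z) of hinge1 below 0.05 m and linear speed of hinge1 above 0.85 m/s) or (height (world z) of hinge2 below 0.05 m and linear speed of hinge2 above 0.85 m/s) or (height (world z) of bearing below 0.05 m and linear speed of bearing above 0.85 m/s)).
It also fails if it takes over 120 s, if anything falls off the work surface, if the arm or the gripper's body presses on something with over 40 N, if the wrist force passes 120 N, or if a joint passes its speed limit or range.

### The arm

A 7-joint arm with a two-finger parallel gripper is mounted at the origin on the work surface. World frame = base frame: x ahead of the robot, y to its left, z up, the work surface at z = 0. Lengths are in m, angles in rad, forces in N, time in s.
With the tool pointing down it reaches from about 0.35 to 0.9 m from the base axis. Payload 7.2 kg.
Tool frame: the origin (TCP) lies at the very end of the fingers, on their centre line; the grasp point (between the pads) lies 19 mm behind it (ctrl.grip_point_offset is the distance from the TCP to the grasp point, in m); z points along the fingers, y is the direction in which the jaws open and shut (so a half turn about z gives the same grasp; the last joint's range is limited). The gripper opens to 85 mm and grips with 20 to 120 N. Pads are 22 mm wide; open, the fingers measure 114 mm over their backs; the gripper's body (76 mm by 85 mm) begins 54 mm behind the grasp point. The pads swing forward as they close: fully open they stand 13 mm farther back than shut.
Start: joints at [1.208, 0.411, -0.013, 1.596, 0.006, 1.134, -0.082], TCP at [0.182, -0.598, 0.231] pointing down, gripper open.
Joint ranges: [-2.95, 2.95], [-0.29, 1.99], [-1.47, 1.44], [0.14, 2.54], [-1.03, 4.17], [0.13, 1.85], [-2.86, 2.86]. Speed limits (rad/s): [2.39, 2.39, 3.01, 3.01, 3.14, 3.14, 3.14].

### API

Orientations are given as a rotation vector (axis times angle).
In Python, from station import telemetry, viewer, order, find_in, spot_point, ctrl gives the robot as it stands.
- The arm moves only by the tool play_rows, never from a script. Its argument "plan" is a list of rows, each a list of 7 numbers: the finger opening in mm, from 0 to 85.4, then the shift along the world's x, y, z in mm, then the turn, a rotation vector about the world's x, y, z in degrees. In form: [[hand, tx, ty, tz, rx, ry, rz], ...]. A call has 1 to 20 rows; each row is the pose to reach, as a shift and turn from the pose measured when the call began; what a row does not reach only later rows make up. A row lasts 1/8 s, in which the tool goes at most 62.5 mm and 10.7 degrees, less where a joint would pass 70% of its speed; a pose out of reach is approached as far as the arm can. A call with a gripper value outside its range is refused whole. The fingers move at their own pace and stop on an object; the grip force is fixed at half the most. Time passes only in rows, so rows that repeat a pose let the fingers close. It gives the time, the measured TCP pose, the force and the opening at its end, in the units of the state.
- telemetry.state(): the state, without advancing time (a new reading comes with each control period).
- viewer.snapshot(name): name is "scene" or "top"; returns (picture, depth): 384x512x3 uint8, blue, green, red; 384x512 float32, m along the optical axis (not along the pixel's ray), 0 where there is no reading.
- viewer.calibration(name): a dict with "vertical_fov" (degrees; the focal length in pixels is half the picture's height over the tangent of half this angle, whatever the lens; pixels are square), "cx", "cy" (the principal point, pixels), "R" (3x3) and "t" (3): a world point X has camera coordinates R X + t. Camera axes: x right, y down, z forward; pixel columns grow to the right and rows downward; lengths in m; the calibration is good to about 2 mm. A picture is of the moment at which its call begins. calibration takes no time and is no camera call.
- order.finish_job(): hands the job in, once; it reports no verdict.
Trained networks look in the newest picture that a camera, given by its name, has taken for a name from the list of things; names that differ only in an ending like _2 or _b are one class to them, and where a whole thing is asked for, a point or a joint stands for the part that bears it (a point fixed in the world has none). Each returns a list of dicts, best first, with "confidence" (0 to 1); they miss things now and then, are a little off and sometimes report something else, mostly with a low value. They report only what shows in the picture. A call takes as long as a camera call.
- find_in(camera, query): "box" ([left, top, right, bottom] in pixels, round what is visible of it).
- spot_point(camera, query): "at" ([column, row] in pixels: a listed point, or the origin of a listed thing).
The state is a dict: "time": time; "joint_pos": joint angles; "dq": joint speeds; "tau": joint torques, N m; "tool_pos": TCP position; "tcp_rot": TCP orientation; "wrist_force": force on the tool from outside, world axes, zero at the start; "moment": the same for the moment, N m; "width": finger opening in m.
Only numpy, scipy, OpenCV 4.12 (cv2) and the standard library are available. Lean on these libraries where they do the work, as an engineer would, in place of code of your own. Each camera call takes 0.05 s, during which the arm holds its last target.

## Working session

There is one attempt and no reset: what is moved stays moved. The work goes in short steps, Python scripts to look and compute and a tool call to move; the robot and the scene stay as the last step left them, time stands still between calls to the robot, and variables do not carry over. Pictures are saved under pics/ and viewed, and the job is handed in when it is done.

Besides the shell and the picture viewer there is one more tool, called after "Emit:" as name(argument=value, ...), one argument or row to a line, values as JSON. play_rows: Moves the arm, as the interface text tells. Its arguments: {"type":"object","properties":{"plan":{"type":"array","items":{"type":"array","items":{"type":"number"}}}},"required":["plan"]}

```bash
ls; mkdir -p pics; python3 - <<'E'
from station import telemetry, viewer, order, find_in, spot_point, ctrl
import cv2
s=telemetry.state()
print({k:s[k] for k in('time','tool_pos','tcp_rot','wrist_force','width')}, ctrl.grip_point_offset)
for n in('top','scene'):
    p,d=viewer.snapshot(n); cv2.imwrite(f'pics/{n}0.png',p); print(n,viewer.calibration(n))
E
```

```text
pics
{'time': 0.0, 'tool_pos': array([ 0.18142905, -0.59756239,  0.23045283]), 'tcp_rot': array([-3.10593563e+00, -4.61236706e-01,  4.93155364e-04]), 'wrist_force': array([ 0.04014126, -0.27950007, -0.50416198]), 'width': 0.0852894241138343} 0.0187
top {'vertical_fov': 50.88385496926417, 'cx': 258.27386591983435, 'cy': 194.07589604105632, 'R': array([[ 0.02445605, -0.99946893, -0.02153519],
       [-0.99719212, -0.02286385, -0.07131004],
       [ 0.07077979,  0.02321868, -0.9972217 ]]), 't': array([-0.00479139,  0.55971268,  0.96599375])}
scene {'vertical_fov': 55.88634765269059, 'cx': 253.40512998683215, 'cy': 193.31876279971814, 'R': array([[ 0.85688859,  0.5152437 , -0.01630575],
       [ 0.4100319 , -0.7004021 , -0.58421806],
       [-0.31243525,  0.49392392, -0.81143292]]), 't': array([-0.46346125, -0.21109705,  1.12465426])}
```

View pics/top0.png

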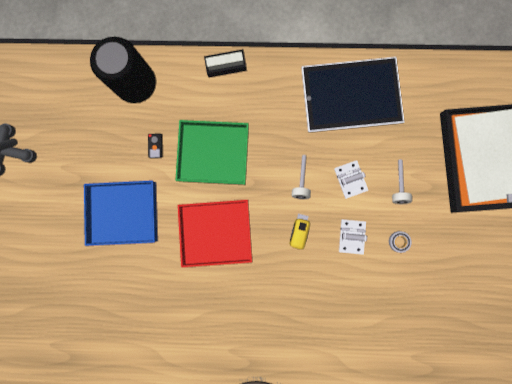

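View pics/scene0.png

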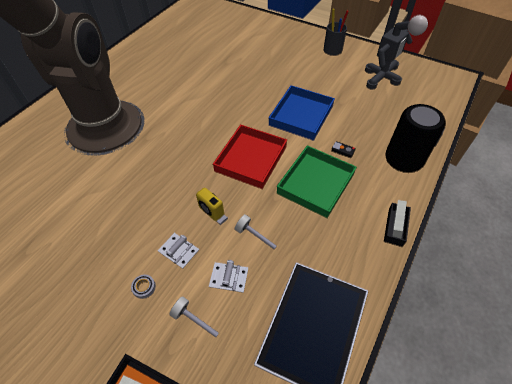

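```bash
cat > h.py <<'E'
import numpy as np, cv2
from station import telemetry, viewer, order, find_in, spot_point, ctrl
def cal(n):
    c=viewer.calibration(n); f=192/np.tan(np.radians(c['vertical_fov']/2)); return c,f
def cloud(n,d):
    c,f=cal(n); v,u=np.mgrid[0:384,0:512]
    P=np.stack([(u-c['cx'])/f*d,(v-c['cy'])/f*d,d],-1)-c['t']
    return P@c['R']   # R^T (p-t)
def ray(n,uv,z):
    c,f=cal(n); r=c['R'].T@np.array([(uv[0]-c['cx'])/f,(uv[1]-c['cy'])/f,1]); o=-c['R'].T@c['t']
    return o+r*(z-o[2])/r[2]
def proj(n,X):
    c,f=cal(n); p=c['R']@np.asarray(X)+c['t']; return np.array([c['cx']+f*p[0]/p[2],c['cy']+f*p[1]/p[2]])
E
python3 - <<'E'
from h import *
names=['roller1','hinge1','bearing','tray_blue','tray_red','tray_green','tape','remote']
for n in('top','scene'):
    p,d=viewer.snapshot(n); np.save(f'd_{n}.npy',d); cv2.imwrite(f'p_{n}.png',p)
    W=cloud(n,d); print(n,'bench z',np.median(W[...,2][(W[...,2]<.01)&(W[...,2]>-.01)]))
    for q in names:
        for r in find_in(n,q)[:3]: print(q,'box',np.round(r['box']),round(r['confidence'],2))
        for r in spot_point(n,q)[:3]:
            z={'roller1':.016}.get(q,0); print(q,'pt',np.round(r['at'],1),round(r['confidence'],2),ray(n,r['at'],z).round(4))
p=cv2.imread('p_top.png'); cv2.imwrite('pics/t1.png',cv2.resize(p[140:270,280:420],None,fx=5,fy=4.6*5/4.6,interpolation=cv2.INTER_CUBIC)[:600])
d=np.load('d_top.npy');W=cloud('top',d)
m=(W[...,2]>.004)&(W[...,2]<.1)
m[:, :60]=0; m[:100]=0; m[:,430:]=0; m[290:]=0
k,l,st,ce=cv2.connectedComponentsWithStats(m.astype(np.uint8))
for i in range(1,k):
    if st[i,4]>15:
        X=W[l==i]; r=cv2.minAreaRect(X[:,:2].astype(np.float32)*1000); print(st[i],np.round(r[0],1),np.round(r[1],1),round(r[2],1),X[:,2].max().round(4))
E
```

```text
top bench z 0.001206268878764693
roller1 box [391. 160. 417. 202.] 0.86
roller1 box [292. 152. 307. 201.] 0.54
roller1 pt [401.9 179.8] 0.83 [ 0.6029 -0.341   0.016 ]
roller1 pt [300.6 172.3] 0.69 [ 0.6159 -0.0941  0.016 ]
hinge1 box [332. 161. 366. 200.] 0.84
hinge1 box [338. 219. 366. 254.] 0.8
hinge1 pt [349.1 233.4] 0.97 [ 0.4691 -0.2172  0.    ]
hinge1 pt [348.8 177.1] 0.78 [ 0.6086 -0.2152  0.    ]
bearing box [390. 233. 412. 251.] 0.67
bearing pt [400.3 243.4] 0.54 [ 0.4478 -0.3423  0.    ]
tray_blue box [ 81. 182. 159. 248.] 0.84
tray_red box [177. 199. 253. 269.] 0.97
tray_red pt [215.6 234. ] 0.83 [0.4594 0.1124 0.    ]
tray_green box [178. 126. 247. 184.] 0.58
tray_green pt [214.5 158. ] 0.56 [0.6495 0.1212 0.    ]
tray_green pt [157.6 145.6] 0.43 [0.6781 0.2664 0.    ]
tape box [333. 158. 365. 201.] 0.63
tape box [289. 214. 308. 249.] 0.62
tape pt [297.9 234.1] 0.78 [ 0.4643 -0.0913  0.    ]
remote pt [349.6 232.7] 0.65 [ 0.4709 -0.2184  0.    ]
remote pt [156.6 143.4] 0.58 [0.6836 0.2692 0.    ]
scene bench z -0.0002504498345289941
roller1 box [171. 296. 220. 336.] 0.83

[... 1141 characters left out ...]
.0371
[ 305  100  101   34 2736] [ 768.7 -228.1] [ 85.  245.6] 5.0 0.0157
[ 175  120   75   66 3067] [663.7 127.1] [179.2 160.5] 88.1 0.039
[148 134  15  25 365] [675.1 269.6] [60.6 36.5] 2.8 0.0202
[292 154  21  46 357] [607.1 -98.6] [ 51.  113.2] 89.9 0.0502
[336 161  31  38 521] [ 602.4 -220.1] [80.6 63.4] 19.8 0.0358
[392 160  21  45 384] [ 595.5 -348.8] [ 52.8 109.1] 78.1 0.0511
[  83  181   76   65 3202] [506.  350.6] [159.1 185.9] 5.0 0.039
[ 178  199   75   69 3303] [462.  110.4] [160.2 173.8] 6.2 0.0388
[290 214  21  36 516] [468.7 -96.1] [43.6 86.2] 74.2 0.0726
[339 220  28  35 540] [ 460.5 -223.7] [61.9 80.9] 84.8 0.036
[388 231  25  23 335] [ 451.9 -339.5] [51.5 56. ] 10.2 0.0222
```

View pics/t1.png

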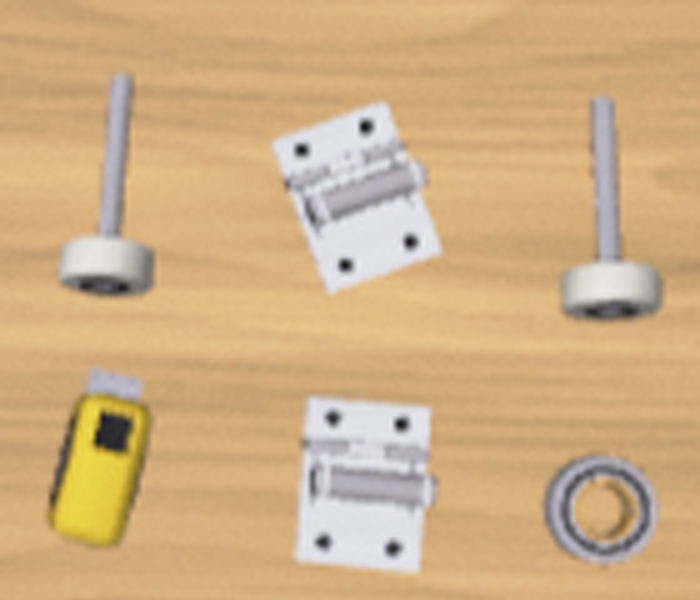

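```bash
cat > fit.py <<'E'
from h import *
from scipy.optimize import minimize
S=8
def box(x0,x1,y0,y1,z0,z1): return np.array([[x,y,z] for x in(x0,x1) for y in(y0,y1) for z in(z0,z1)],float)
def cyl(p,ax,r,L):
    ax=np.array(ax,float); a=np.cross(ax,[.3,.5,.81]); a/=np.linalg.norm(a); b=np.cross(ax,a)
    return np.array([np.array(p)+s*ax*L/2+r*(np.cos(t)*a+np.sin(t)*b) for s in(-1,1) for t in np.linspace(0,6.28,24)])
th=np.radians(11); dx=np.array([np.cos(th),0,-np.sin(th)])
M={'tray':[box(-74,74,-84,84,0,32)],
 'hinge':[box(-40,40,-30,30,0,3),cyl([0,0,24],[0,1,0],7.5,58)],
 'bearing':[cyl([0,0,8],[0,0,1],26,16)],
 'tape':[box(-38,38,-18,18,0,67)],
 'remote':[box(-31,31,-18,18,0,15)],
 'roller':[cyl(np.array([0,0,16])-44.5*dx,dx,23,19),cyl(np.array([0,0,16])+9.5*dx,dx,5.5,89)]}
def render(n,model,q):
    c,f=cal(n); cs,sn=np.cos(q[2]),np.sin(q[2]); R=np.array([[cs,-sn,0],[sn,cs,0],[0,0,1]])
    im=np.zeros((384,512),np.uint8)
    for pts in M[model]:
        X=(pts@R.T)/1000+[q[0],q[1],q[3] if len(q)>3 else 0]
        p=X@c['R'].T+c['t']; uv=p[:,:2]/p[:,2:]*f+[c['cx'],c['cy']]
        h=cv2.convexHull(uv.astype(np.float32)); cv2.fillConvexPoly(im,np.round(h*16).astype(np.int32),255,cv2.LINE_AA,4)
    return im/255.
def mask(p,kind):
    hsv=cv2.cvtColor(p,cv2.COLOR_BGR2HSV).astype(int); H,s,v=hsv[...,0],hsv[...,1],hsv[...,2]
    if kind=='tray_blue': m=(H>100)&(H<135)&(s>100)
    elif kind=='tray_red': m=((H<6)|(H>172))&(s>150)
    elif kind=='tray_green': m=(H>40)&(H<90)&(s>100)
    else: m=(s<70)
    return m.astype(float)
def fit(model,kind,q0,pics,pad=14,z=0):
    roi={}
    for n in pics:
        r=render(n,model,list(q0)+[z])>.1; roi[n]=(cv2.dilate(r.astype(np.uint8),np.ones((pad,pad)))>0, mask(pics[n],kind))
    def cost(q,ns=pics):
        return sum(np.abs((render(n,model,[q[0],q[1],q[2],z])-roi[n][1])*roi[n][0]).sum()/render(n,model,list(q0)+[z]).sum() for n in ns)
    def opt(q0,ns):
        s=np.array([[0,0,0],[.012,0,.05],[0,.012,.05],[-.005,-.005,.15]])
        r=minimize(cost,q0,args=(ns,),method='Nelder-Mead',options=dict(initial_simplex=np.array(q0)+s,xatol=1e-4,fatol=1e-4))
        r=minimize(cost,r.x,args=(ns,),method='Nelder-Mead',options=dict(initial_simplex=r.x+s*-.4,xatol=1e-4,fatol=1e-4)); return r
    out=opt(q0,list(pics)); each=[opt(out.x,[n]).x for n in pics]
    return out.x,out.fun,each
E
cat > runfit.py <<'E'
from fit import *
pics={n:cv2.imread(f'p_{n}.png') for n in('top','scene')}
L=[('tray','tray_blue',[.50,.352,0]),('tray','tray_red',[.465,.113,0]),('tray','tray_green',[.652,.124,0]),
('roller','p',[.612,-.095,0]),('roller','p',[.601,-.341,0]),('hinge','p',[.606,-.22,.3]),('hinge','p',[.462,-.219,-.05]),('bearing','p',[.453,-.338,0])]
ov={n:p.copy() for n,p in pics.items()}
for m,k,q in L:
    x,c,e=fit(m,k,q,pics); print(m,k,(x*[1000,1000,57.3]).round(1),round(c,2),[(a*[1000,1000,57.3]).round(1).tolist() for a in e])
    for n in pics:
        cs,_=cv2.findContours((render(n,m,x)>.5).astype(np.uint8),0,1); cv2.drawContours(ov[n],cs,-1,(255,0,255),1)
a=cv2.resize(ov['top'][110:280,70:430],None,fx=2.2,fy=2.2); cv2.imwrite('pics/ov_top.png',a)
cv2.imwrite('pics/ov_sc.png',cv2.resize(ov['scene'][80:350,110:370],None,fx=2.2,fy=2.2))
E
python3 runfit.py
```

```text
tray tray_blue [505.7 347.6   4.5] 0.11 [[506.1, 346.7, 4.3], [505.9, 348.8, 5.8]]
tray tray_red [463.  113.1   5.8] 0.08 [[462.7, 113.0, 5.6], [462.2, 114.7, 6.5]]Traceback (most recent call last):
  File "runfit.py", line 7, in <module>
    x,c,e=fit(m,k,q,pics); print(m,k,(x*[1000,1000,57.3]).round(1),round(c,2),[(a*[1000,1000,57.3]).round(1).tolist() for a in e])
          ~~~^^^^^^^^^^^^
  File "fit.py", line 40, in fit
    out=opt(q0,list(pics)); each=[opt(out.x,[n]).x for n in pics]
  File "fit.py", line 39, in opt
    r=minimize(cost,r.x,args=(ns,),method='Nelder-Mead',options=dict(initial_simplex=r.x+s*-.4,xatol=1e-4,fatol=1e-4)); return r
    res = _minimize_neldermead(fun, x0, args, callback, bounds=bounds,
                               **options)
    fxe = func(xe)
    fx = function(np.copy(x), *(wrapper_args + args))
  File "fit.py", line 35, in cost
    return sum(np.abs((render(n,model,[q[0],q[1],q[2],z])-roi[n][1])*roi[n][0]).sum()/render(n,model,list(q0)+[z]).sum() for n in ns)
  File "fit.py", line 35, in <genexpr>
    return sum(np.abs((render(n,model,[q[0],q[1],q[2],z])-roi[n][1])*roi[n][0]).sum()/render(n,model,list(q0)+[z]).sum() for n in ns)
                       ~~~~~~^^^^^^^^^^^^^^^^^^^^^^^^^^^^
  File "fit.py", line 16, in render
    c,f=cal(n); cs,sn=np.cos(q[2]),np.sin(q[2]); R=np.array([[cs,-sn,0],[sn,cs,0],[0,0,1]])
        ~~~^^^
  File "h.py", line 4, in cal
    c=viewer.calibration(n); f=192/np.tan(np.radians(c['vertical_fov']/2)); return c,f
ValueError: time passes only in moves, steps and waits
```

```bash
sed -i 's/^def cal(n):/import functools\n@functools.lru_cache(None)\ndef cal(n):/' h.py; python3 runfit.py; python3 -c "
from h import *
print(telemetry.state()['time'])"
```

```text
tray tray_blue [505.7 347.6   4.5] 0.11 [[506.1, 346.7, 4.3], [505.9, 348.8, 5.8]]
tray tray_red [463.  113.1   5.8] 0.08 [[462.7, 113.0, 5.6], [462.2, 114.7, 6.5]]
tray tray_green [660.9 125.8  -1.3] 0.09 [[661.2, 125.2, -1.2], [660.9, 126.9, -1.1]]
roller p [609.1 -97.9  -3.9] 0.46 [[608.6, -97.7, -3.9], [609.3, -97.8, -4.0]]
roller p [ 603.5 -338.    -0.7] 0.41 [[600.5, -338.6, -0.6], [603.6, -337.8, -0.7]]
hinge p [ 604.7 -219.1   21. ] 0.15 [[604.0, -219.4, 21.4], [605.6, -218.7, 22.0]]
hinge p [ 462.9 -223.7   -4.3] 0.14 [[462.3, -224.1, -3.9], [464.0, -223.1, -3.9]]
bearing p [ 454.  -337.1    2. ] 0.79 [[452.5, -338.2, 3.2], [455.0, -336.6, 4.5]]
1.8
```

View pics/ov_top.png

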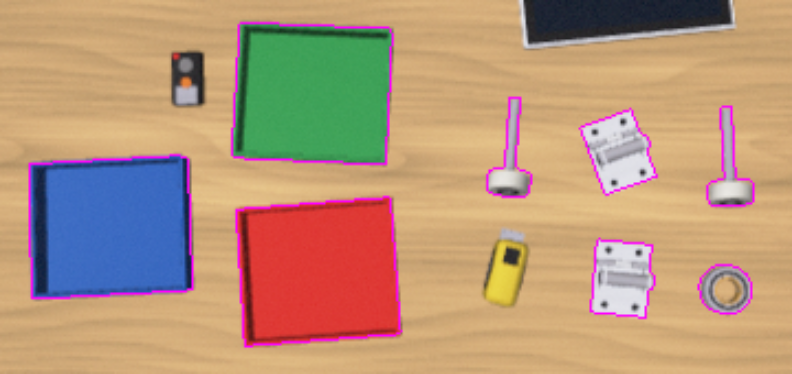

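View pics/ov_sc.png

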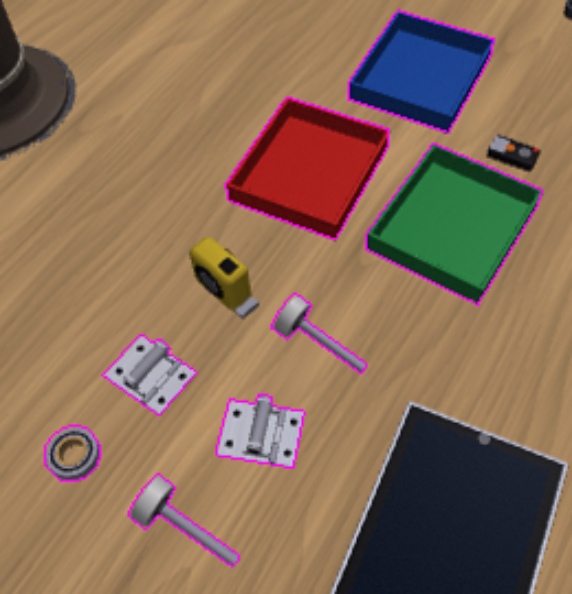

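Emit:
play_rows(
  plan=[
    [40,405,260,-110,0,0,-17.6],
    [40,405,260,-110,0,0,-17.6],
    [40,405,260,-110,0,0,-17.6],
    [40,405,260,-110,0,0,-17.6],
    [40,405,260,-110,0,0,-17.6],
    [40,405,260,-110,0,0,-17.6],
    [40,405,260,-110,0,0,-17.6],
    [40,405,260,-110,0,0,-17.6],
    [40,405,260,-110,0,0,-17.6],
    [40,405,260,-110,0,0,-17.6],
    [40,405,260,-110,0,0,-17.6],
    [40,405,260,-110,0,0,-17.6],
  ],
)

```text
time: 3.3
tool_pos: [0.5857, -0.3395, 0.1218]
tcp_rot: [3.141, -0.023, 0.0]
wrist_force: [0.1, 0.6, 0.4]
width: 0.04
```

Emit:
play_rows(
  plan=[
    [40,1,1.5,-60,0,0,0],
    [40,1,1.5,-90,0,0,0],
    [40,1,1.5,-108,0,0,0],
    [40,1,1.5,-115,0,0,0],
    [40,1,1.5,-115,0,0,0],
    [25,1,1.5,-115,0,0,0],
    [15,1,1.5,-115,0,0,0],
    [2,1,1.5,-115,0,0,0],
    [2,1,1.5,-115,0,0,0],
    [2,1,1.5,-115,0,0,0],
  ],
)

```text
time: 4.55
tool_pos: [0.5873, -0.3382, 0.0078]
tcp_rot: [3.14, -0.023, 0.003]
wrist_force: [-0.9, 0.5, 6.0]
width: 0.0088
```

```bash
cat > look.py <<'E'
import sys
from h import *
t=sys.argv[1]
for n in('top','scene'):
    p,d=viewer.snapshot(n); cv2.imwrite(f'p_{n}.png',p)
    a,b,c,e=((110,280,70,430) if n=='top' else (60,350,110,390))
    if len(sys.argv)>2:
        X=[float(v) for v in sys.argv[2].split(',')]; u,v=proj(n,X); u=int(np.clip(u,60,452));v=int(np.clip(v,50,334)); a,b,c,e=v-50,v+50,u-60,u+60
    im=p[a:b,c:e]; k=(780/(e-c)) if len(sys.argv)<3 else 4
    k=min(k,590/(b-a)); cv2.imwrite(f'pics/{t}_{n}.png',cv2.resize(im,None,fx=k,fy=k,interpolation=cv2.INTER_CUBIC))
E
python3 look.py g1 0.587,-0.338,0.02
```

```text
(no output)
```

View pics/g1_scene.png

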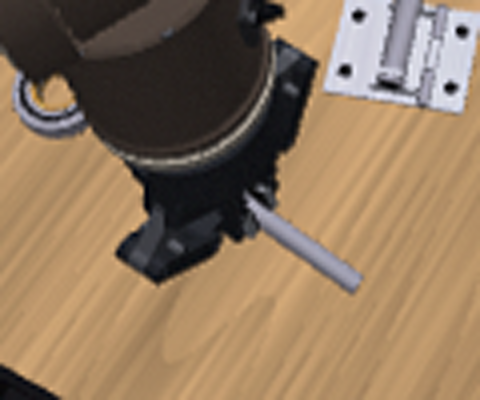

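Emit:
play_rows(
  plan=[
    [2,0,0,15,0,0,0],
    [2,0,0,50,0,0,0],
    [2,0,0,100,0,0,0],
    [2,0,0,150,0,0,0],
    [2,0,0,150,0,0,0],
  ],
)

```text
time: 5.28
tool_pos: [0.5897, -0.3395, 0.1637]
tcp_rot: [3.136, -0.023, 0.015]
wrist_force: [0.5, -0.3, -2.3]
width: 0.0087
```

```bash
python3 look.py g2 0.587,-0.338,0.15
```

```text
(no output)
```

View pics/g2_scene.png

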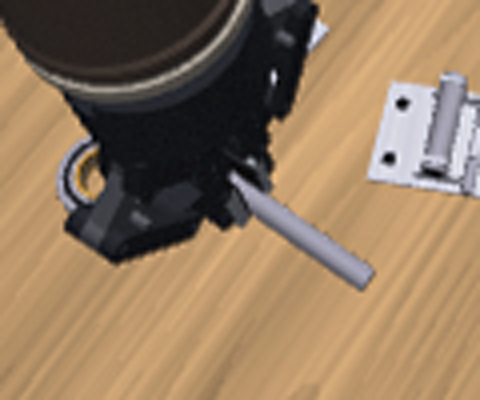

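Emit:
play_rows(
  plan=[
    [2,-7,48,0,0,0,5],
    [2,-15,100,0,0,0,5],
    [2,-22,155,0,0,0,5],
    [2,-30,210,0,0,0,5],
    [2,-38,265,0,0,0,5],
    [2,-46,320,0,0,0,5],
    [2,-54,375,0,0,0,5],
    [2,-62,430,0,0,0,5],
    [2,-70,485,0,0,0,5],
    [2,-78,540,0,0,0,5],
    [2,-86,595,0,0,0,5],
    [2,-93,650,0,0,0,5],
    [2,-99,695,0,0,0,5],
    [2,-102,718,0,0,0,5],
    [2,-102,718,0,0,0,5],
    [2,-102,718,0,0,0,5],
    [2,-102,718,0,0,0,5],
  ],
)

```text
time: 7.5
tool_pos: [0.4861, 0.3777, 0.1584]
tcp_rot: [3.137, 0.11, 0.004]
wrist_force: [0.8, -0.6, -0.4]
width: 0.0088
```

```bash
python3 look.py g3 0.487,0.378,0.12
```

```text
(no output)
```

View pics/g3_scene.png

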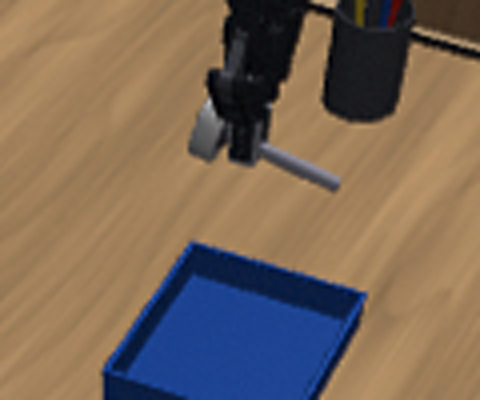

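View pics/g3_top.png

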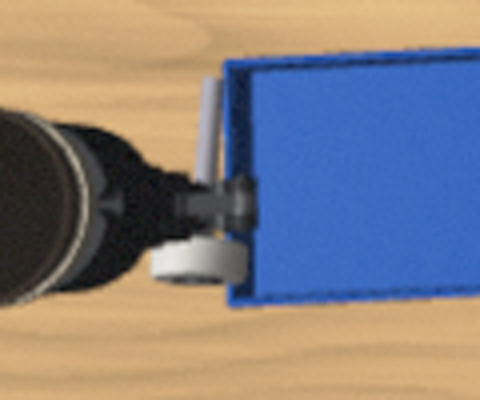

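Emit:
play_rows(
  plan=[
    [2,1,0,-50,0,0,0],
    [2,1,0,-95,0,0,0],
    [2,1,0,-120,0,0,0],
    [2,1,0,-134,0,0,0],
    [2,1,0,-141,0,0,0],
    [2,1,0,-144,0,0,0],
    [2,1,0,-146,0,0,0],
    [2,1,0,-146,0,0,0],
  ],
)

```text
time: 8.6
tool_pos: [0.4871, 0.3787, 0.0132]
tcp_rot: [3.138, 0.111, 0.005]
wrist_force: [1.1, 0.5, -1.2]
width: 0.0087
```

Emit:
play_rows(
  plan=[
    [2,0,-0.5,-1.2,0,0,0],
    [2,0,-0.5,-1.5,0,0,0],
    [12,0,-0.5,-1.5,0,0,0],
    [14,0,-0.5,-1.5,0,0,0],
    [18,0,-0.5,-1.5,0,0,0],
    [24,0,-0.5,-1.5,0,0,0],
    [30,0,-0.5,-1.5,0,0,0],
    [30,0,-0.5,-1.5,0,0,0],
    [30,0,-0.5,15,0,0,0],
    [30,0,-0.5,60,0,0,0],
    [30,0,-0.5,120,0,0,0],
    [30,0,-0.5,150,0,0,0],
    [30,0,-60,150,0,0,0],
    [30,30,-120,150,0,0,0],
    [30,40,-180,150,0,0,0],
    [30,40,-230,150,0,0,0],
  ],
)

```text
time: 10.6
tool_pos: [0.528, 0.146, 0.1645]
tcp_rot: [3.138, 0.108, 0.008]
wrist_force: [1.0, 0.3, 0.2]
width: 0.0301
```

```bash
python3 look.py g4; python3 - <<'E'
from fit import *
pics={'scene':cv2.imread('p_scene.png')}
print(telemetry.state()['tool_pos'])
E
```

```text
[0.52795233 0.14117352 0.16429382]
```

View pics/g4_scene.png

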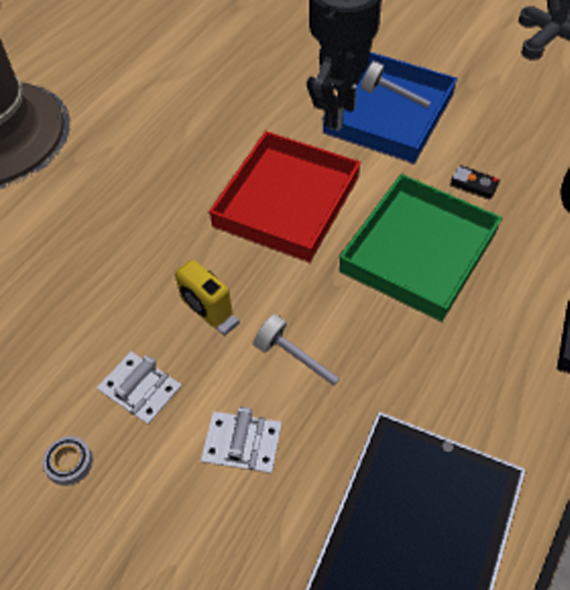

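View pics/g4_top.png

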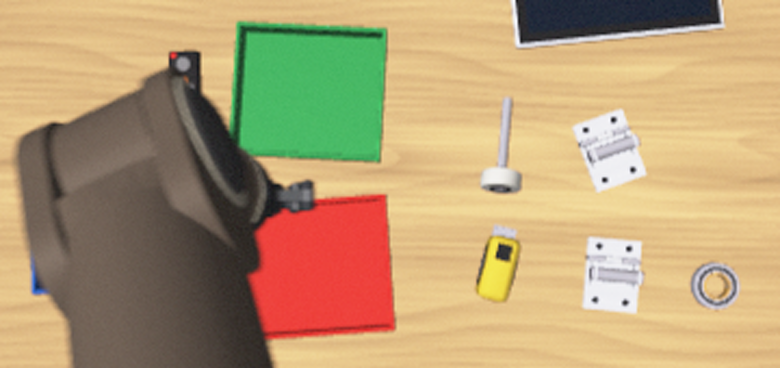

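Emit:
play_rows(
  plan=[
    [40,15,-50,0,0,0,-7.8],
    [40,31,-105,0,0,0,-7.8],
    [40,46,-160,-15,0,0,-7.8],
    [40,60,-210,-35,0,0,-7.8],
    [40,65,-238,-44,0,0,-7.8],
    [40,65,-238,-44,0,0,-7.8],
    [40,65,-238,-44,0,0,-7.8],
    [40,65,-238,-44,0,0,-7.8],
  ],
)

```text
time: 11.7
tool_pos: [0.5933, -0.095, 0.1211]
tcp_rot: [3.135, -0.113, 0.008]
wrist_force: [-0.2, -0.5, -0.7]
width: 0.04
```

Emit:
play_rows(
  plan=[
    [40,0,-2,-55,0,0,0],
    [40,0,-2,-90,0,0,0],
    [40,0,-2,-107,0,0,0],
    [40,0,-2,-114,0,0,0],
    [40,0,-2,-114,0,0,0],
    [25,0,-2,-114,0,0,0],
    [15,0,-2,-114,0,0,0],
    [2,0,-2,-114,0,0,0],
    [2,0,-2,-114,0,0,0],
    [2,0,-2,-114,0,0,0],
  ],
)

```text
time: 12.95
tool_pos: [0.5939, -0.0971, 0.008]
tcp_rot: [3.135, -0.113, 0.01]
wrist_force: [-0.2, 0.6, 7.1]
width: 0.0087
```

Emit:
play_rows(
  plan=[
    [2,0,0,15,0,0,0],
    [2,0,0,50,0,0,0],
    [2,0,0,100,0,0,0],
    [2,0,0,150,0,0,0],
    [2,0,0,150,0,0,0],
    [2,0,0,150,0,0,0],
  ],
)

```text
time: 13.7
tool_pos: [0.5934, -0.0971, 0.1581]
tcp_rot: [3.135, -0.113, 0.009]
wrist_force: [0.1, 0.2, -1.8]
width: 0.0087
```

```bash
cat > rf.py <<'E'
import sys
from fit import *
# usage rf.py model x y yawdeg z cams
pics={}
for n in sys.argv[6].split(','): pics[n],_=viewer.snapshot(n)
m=sys.argv[1]; q=[float(sys.argv[2])/1e3,float(sys.argv[3])/1e3,np.radians(float(sys.argv[4]))]
x,c,e=fit(m,'p',q,pics,z=float(sys.argv[5])/1e3)
print((x*[1000,1000,57.3]).round(1),round(c,2))
for i,n in enumerate(pics):
    p=pics[n]; im=p.copy(); cs,_=cv2.findContours((render(n,m,list(x)+[float(sys.argv[5])/1e3])>.5).astype(np.uint8),0,1); cv2.drawContours(im,cs,-1,(255,0,255),1)
    u,v=proj(n,[x[0],x[1],0]); u=int(np.clip(u,60,452));v=int(np.clip(v,50,334))
    cv2.imwrite(f'pics/{sys.argv[7]}_{n}.png',cv2.resize(np.hstack([p[v-50:v+50,u-60:u+60],im[v-50:v+50,u-60:u+60]]),None,fx=3.2,fy=3.2,interpolation=cv2.INTER_CUBIC))
E
python3 rf.py roller 503 379 4 4 top,scene r1
```

```text
[501.8 380.6   3.9] 0.73
```

View pics/r1_scene.png

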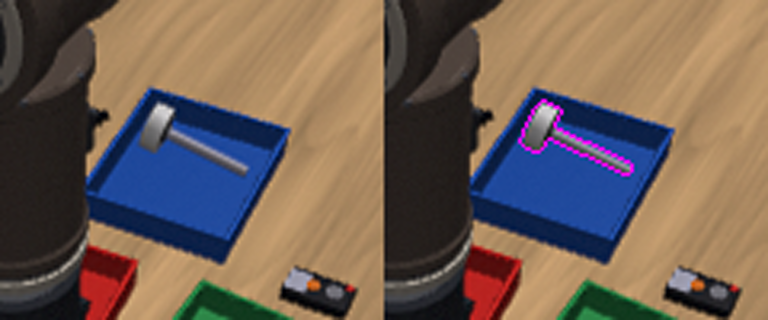

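View pics/r1_top.png

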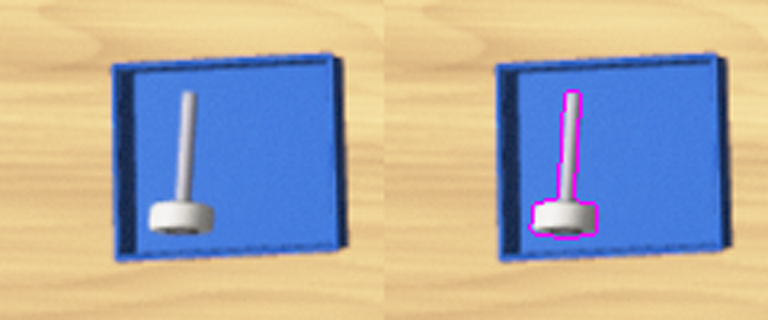

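Emit:
play_rows(
  plan=[
    [2,-12,50,0,0,0,8.4],
    [2,-25,105,0,0,0,8.4],
    [2,-39,160,0,0,0,8.4],
    [2,-53,215,0,0,0,8.4],
    [2,-66,270,0,0,0,8.4],
    [2,-80,325,0,0,0,8.4],
    [2,-92,375,0,0,0,8.4],
    [2,-99,402,0,0,0,8.4],
    [2,-101,411.5,0,0,0,8.4],
    [2,-101,411.5,0,0,0,8.4],
    [2,-101,411.5,0,0,0,8.4],
    [2,-101,411.5,0,0,0,8.4],
  ],
)

```text
time: 15.3
tool_pos: [0.4925, 0.313, 0.1567]
tcp_rot: [3.134, 0.114, 0.006]
wrist_force: [-0.3, -0.6, -1.9]
width: 0.0085
```

Emit:
play_rows(
  plan=[
    [2,0,1,-50,0,0,0],
    [2,0,1,-95,0,0,0],
    [2,0,1,-120,0,0,0],
    [2,0,1,-133,0,0,0],
    [2,0,1,-140,0,0,0],
    [2,0,1,-143,0,0,0],
    [2,0,1,-145,0,0,0],
    [2,0,1,-145,0,0,0],
    [2,0,1,-145,0,0,0],
    [2,0,1,-145,0,0,0],
  ],
)

```text
time: 16.55
tool_pos: [0.493, 0.3142, 0.0122]
tcp_rot: [3.135, 0.114, 0.008]
wrist_force: [0.0, 0.3, 1.3]
width: 0.0086
```

Emit:
play_rows(
  plan=[
    [12,0,0,0,0,0,0],
    [14,0,0,0,0,0,0],
    [18,0,0,0,0,0,0],
    [24,0,0,0,0,0,0],
    [30,0,0,0,0,0,0],
    [30,0,0,0,0,0,0],
    [30,0,0,15,0,0,0],
    [30,0,0,60,0,0,0],
    [30,0,0,120,0,0,0],
    [30,0,0,150,0,0,0],
    [30,10,-55,150,0,0,10],
    [40,20,-110,150,0,0,20],
    [40,30,-165,150,0,0,30],
    [40,40,-220,150,0,0,40],
    [40,50,-275,150,0,0,50],
    [40,60,-330,150,0,0,60],
    [40,70,-385,150,0,0,70],
    [40,80,-440,150,0,0,80],
    [40,90,-495,140,0,0,90],
    [40,105,-530,130,0,0,100],
  ],
)

```text
time: 19.05
tool_pos: [0.5976, -0.2198, 0.1432]
tcp_rot: [1.928, 2.48, 0.009]
wrist_force: [0.5, 0.7, 0.7]
width: 0.0398
```

```bash
python3 look.py g5; python3 - <<'E'
from h import *
s=telemetry.state(); print(s['tool_pos'],s['tcp_rot'])
from scipy.spatial.transform import Rotation as R
y=R.from_rotvec(s['tcp_rot']).as_matrix()[:,1]; print(np.degrees(np.arctan2(y[1],y[0])))
E
python3 rf.py roller 508 316 4 4 top,scene r2;  python3 rf.py hinge 604.7 -219 21 0 scene r3
```

```text
[ 0.5973864  -0.22193887  0.14141768] [-1.93380523 -2.47497867 -0.00721954]
13.99566656601748
[507.9 316.2   1.9] 0.94
[ 605.6 -218.7   21. ] 0.08
```

View pics/r2_scene.png

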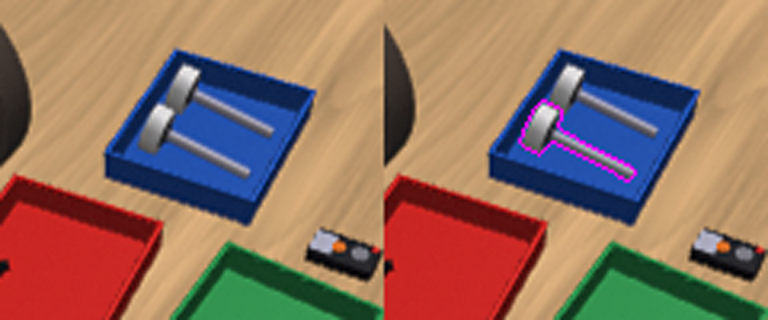

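View pics/r2_top.png

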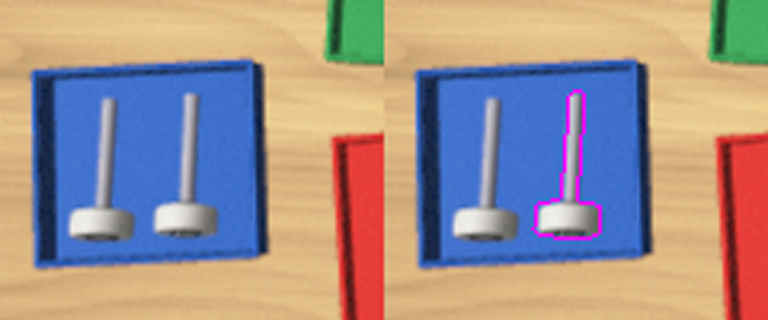

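Emit:
play_rows(
  plan=[
    [40,7.5,3,-40,0,0,7],
    [40,7.5,3,-80,0,0,7],
    [40,7.5,3,-110,0,0,7],
    [40,7.5,3,-124,0,0,7],
    [40,7.5,3,-130,0,0,7],
    [40,7.5,3,-130,0,0,7],
    [28,7.5,3,-130,0,0,7],
    [20,7.5,3,-130,0,0,7],
    [5,7.5,3,-130,0,0,7],
    [5,7.5,3,-130,0,0,7],
    [5,7.5,3,-130,0,0,7],
  ],
)

```text
time: 20.68
tool_pos: [0.6057, -0.2122, 0.0138]
tcp_rot: [-1.778, -2.589, -0.011]
wrist_force: [-0.4, -0.4, 5.2]
width: 0.0126
```

Emit:
play_rows(
  plan=[
    [5,0,0,15,0,0,0],
    [5,0,0,50,0,0,0],
    [5,0,0,100,0,0,0],
    [5,0,0,150,0,0,0],
    [5,0,0,150,0,0,0],
    [5,0,0,150,0,0,0],
  ],
)

```text
time: 21.42
tool_pos: [0.6053, -0.2123, 0.1639]
tcp_rot: [-1.778, -2.589, -0.011]
wrist_force: [-0.5, -0.2, -1.7]
width: 0.0126
```

```bash
python3 look.py g6 0.605,-0.219,0.15;python3 look.py g6b
```

```text
(no output)
```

View pics/g6_scene.png

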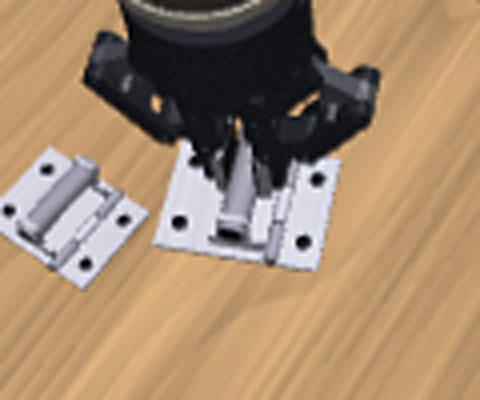

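Emit:
play_rows(
  plan=[
    [5,-18,45,0,0,0,-6],
    [5,-38,95,0,0,0,-12],
    [5,-58,145,0,0,0,-15.2],
    [5,-78,195,0,0,0,-15.2],
    [5,-98,245,0,0,0,-15.2],
    [5,-118,295,0,0,0,-15.2],
    [5,-135,338,0,0,0,-15.2],
    [5,-144,360,0,0,0,-15.2],
    [5,-146.5,368,0,0,0,-15.2],
    [5,-146.5,368,0,0,0,-15.2],
    [5,-146.5,368,0,0,0,-15.2],
    [5,-146.5,368,0,0,0,-15.2],
    [5,-146.5,368,0,0,0,-15.2],
  ],
)

```text
time: 23.25
tool_pos: [0.4586, 0.1553, 0.1623]
tcp_rot: [-2.105, -2.329, -0.011]
wrist_force: [0.6, -0.2, -0.8]
width: 0.0131
```

```bash
python3 look.py g7 0.46,0.15,0.15; python3 -c "
from h import *
s=telemetry.state(); print(s['tool_pos'],s['tcp_rot'],s['width'])"
```

```text
[0.45857536 0.15558687 0.16232598] [-2.10429385 -2.32979525 -0.01097142] 0.012263605139000216
```

View pics/g7_scene.png

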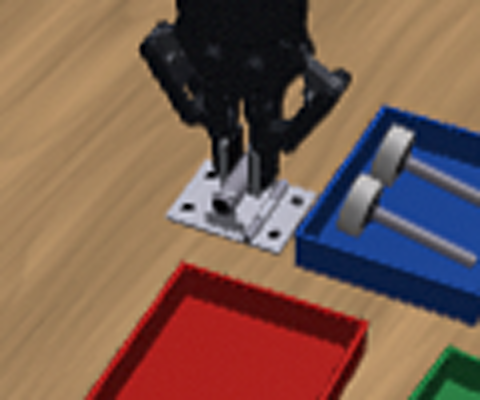

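Emit:
play_rows(
  plan=[
    [5,0,0,-50,0,0,0],
    [5,0,0,-95,0,0,0],
    [5,0,0,-120,0,0,0],
    [5,0,0,-133,0,0,0],
    [5,0,0,-140,0,0,0],
    [5,0,0,-143,0,0,0],
    [5,0,0,-144.5,0,0,0],
    [5,0,0,-144.5,0,0,0],
    [5,0,0,-144.5,0,0,0],
    [5,0,0,-144.5,0,0,0],
  ],
)

```text
time: 24.6
tool_pos: [0.4587, 0.1556, 0.0181]
tcp_rot: [-2.105, -2.33, -0.012]
wrist_force: [-0.6, 0.3, -1.6]
width: 0.0127
```

Emit:
play_rows(
  plan=[
    [16,0,0,-0.5,0,0,0],
    [18,0,0,-0.5,0,0,0],
    [24,0,0,-0.5,0,0,0],
    [30,0,0,-0.5,0,0,0],
    [34,0,0,-0.5,0,0,0],
    [34,0,0,-0.5,0,0,0],
    [34,0,0,15,0,0,0],
    [34,0,0,60,0,0,0],
    [34,0,0,120,0,0,0],
    [34,0,-10,150,0,0,0],
    [40,1,-60,150,0,0,-10],
    [40,1,-115,150,0,0,-10],
    [40,2,-170,150,0,0,-10],
    [40,2,-225,150,0,0,-10],
    [40,3,-280,150,0,0,-10],
    [40,4,-330,150,0,0,-10],
    [40,4,-365,140,0,0,-10],
    [40,4,-379,130,0,0,-10],
    [40,4,-379,130,0,0,-10],
    [40,4,-379,130,0,0,-10],
  ],
)

```text
time: 27.1
tool_pos: [0.4631, -0.2215, 0.1484]
tcp_rot: [-2.297, -2.14, -0.013]
wrist_force: [0.5, 0.0, -0.6]
width: 0.04
```

Emit:
play_rows(
  plan=[
    [40,0,0,0,0,0,0],
    [40,0,0,0,0,0,0],
  ],
)

```text
time: 27.35
tool_pos: [0.4635, -0.2205, 0.1489]
tcp_rot: [-2.296, -2.143, -0.013]
wrist_force: [-0.0, 0.7, -0.1]
width: 0.04
```

```bash
python3 rf.py hinge 459 150 5.8 4 top,scene r4; python3 rf.py hinge 463 -223.7 -4 0 scene r5; python3 -c "
from h import *
s=telemetry.state(); print(s['tool_pos'],s['tcp_rot'],s['width'])"
```

```text
[457.6 149.8   6. ] 0.24
[ 463.7 -223.1   -4.4] 0.07
[ 0.46324194 -0.22120944  0.14860151] [-2.29690635 -2.14125456 -0.01290684] 0.04007935114874583
```

View pics/r4_scene.png

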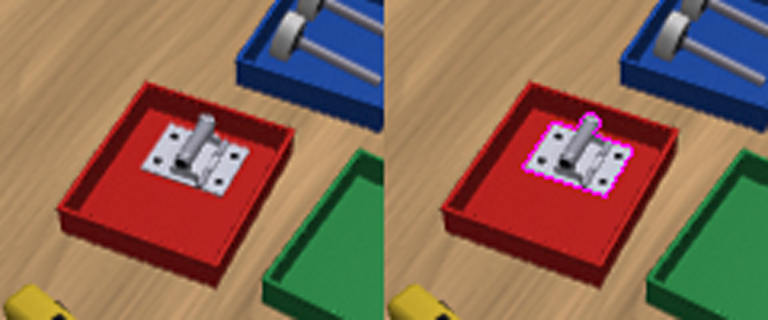

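View pics/r4_top.png

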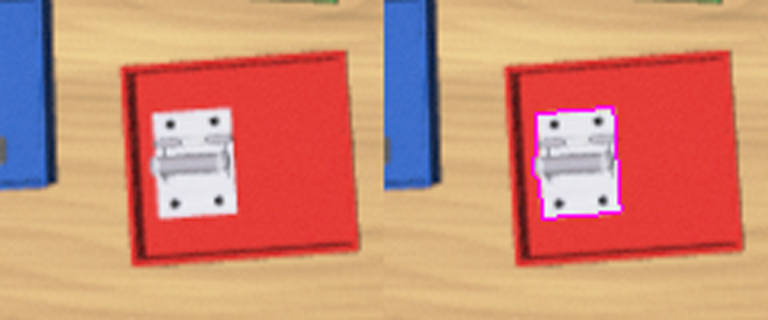

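Emit:
play_rows(
  plan=[
    [40,0,-2.5,-40,0,0,0],
    [40,0,-2.5,-85,0,0,0],
    [40,0,-2.5,-115,0,0,0],
    [40,0,-2.5,-130,0,0,0],
    [40,0,-2.5,-136,0,0,0],
    [40,0,-2.5,-136,0,0,0],
    [28,0,-2.5,-136,0,0,0],
    [20,0,-2.5,-136,0,0,0],
    [5,0,-2.5,-136,0,0,0],
    [5,0,-2.5,-136,0,0,0],
    [5,0,-2.5,-136,0,0,0],
    [5,0,-2.5,-136,0,0,0],
  ],
)

```text
time: 29.0
tool_pos: [0.4638, -0.224, 0.0135]
tcp_rot: [2.298, 2.142, 0.013]
wrist_force: [-0.9, 0.7, 6.8]
width: 0.0123
```

Emit:
play_rows(
  plan=[
    [5,0,0,15,0,0,0],
    [5,0,0,50,0,0,0],
    [5,0,0,100,0,0,0],
    [5,0,0,150,0,0,0],
    [5,0,0,150,0,0,0],
    [5,0,0,150,0,0,0],
  ],
)

```text
time: 29.75
tool_pos: [0.4631, -0.224, 0.1636]
tcp_rot: [2.298, 2.142, 0.013]
wrist_force: [-0.3, 0.7, -0.7]
width: 0.0124
```

Emit:
play_rows(
  plan=[
    [5,1,45,0,0,0,5],
    [5,1,95,0,0,0,10],
    [5,2,150,0,0,0,10],
    [5,2,205,0,0,0,10],
    [5,3,255,0,0,0,10],
    [5,3.5,288,0,0,0,10],
    [5,3.5,299.5,0,0,0,10],
    [5,3.5,299.5,0,0,0,10],
    [5,3.5,299.5,0,0,0,10],
    [5,3.5,299.5,0,0,0,10],
    [5,3.5,299.5,0,0,0,10],
  ],
)

```text
time: 31.12
tool_pos: [0.4667, 0.0746, 0.1636]
tcp_rot: [-2.104, -2.332, -0.012]
wrist_force: [-0.0, -0.2, -2.4]
width: 0.0126
```

```bash
python3 look.py g8 0.46,0.08,0.15; python3 -c "
from h import *
s=telemetry.state(); print(s['tool_pos'],s['tcp_rot'],s['width'])"
```

```text
[0.46671214 0.07499167 0.16365629] [-2.10354165 -2.33278536 -0.01264594] 0.0126848821789398
```

View pics/g8_scene.png

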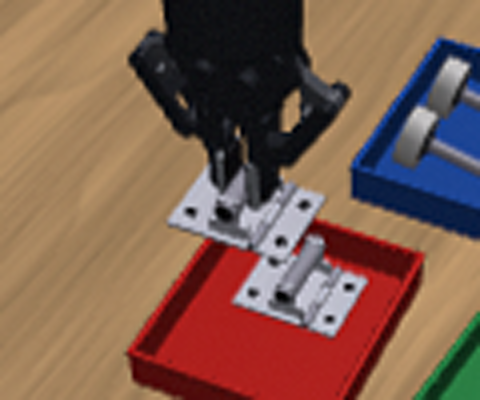

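Emit:
play_rows(
  plan=[
    [5,0,0.5,-50,0,0,0],
    [5,0,0.5,-95,0,0,0],
    [5,0,0.5,-120,0,0,0],
    [5,0,0.5,-134,0,0,0],
    [5,0,0.5,-141,0,0,0],
    [5,0,0.5,-144,0,0,0],
    [5,0,0.5,-146,0,0,0],
    [5,0,0.5,-146,0,0,0],
    [5,0,0.5,-146,0,0,0],
    [5,0,0.5,-146,0,0,0],
  ],
)

```text
time: 32.48
tool_pos: [0.4669, 0.0755, 0.0179]
tcp_rot: [-2.104, -2.333, -0.013]
wrist_force: [0.4, -0.2, -3.1]
width: 0.0125
```

Emit:
play_rows(
  plan=[
    [16,0,0,-0.5,0,0,0],
    [18,0,0,-0.5,0,0,0],
    [24,0,0,-0.5,0,0,0],
    [30,0,0,-0.5,0,0,0],
    [34,0,0,-0.5,0,0,0],
    [34,0,0,-0.5,0,0,0],
    [34,0,0,15,0,0,0],
    [34,0,0,60,0,0,0],
    [34,0,0,120,0,0,0],
    [34,0,-10,150,0,0,0],
    [40,-1,-60,150,0,0,0],
    [72,-2,-115,150,0,0,0],
    [72,-4,-170,150,0,0,0],
    [72,-6,-225,150,0,0,0],
    [72,-8,-280,150,0,0,0],
    [72,-10,-335,145,0,0,0],
    [72,-12,-380,125,0,0,0],
    [72,-13,-405,105,0,0,0],
    [72,-13,-412,90,0,0,0],
    [72,-13,-412,80,0,0,0],
  ],
)

```text
time: 34.98
tool_pos: [0.454, -0.3357, 0.0976]
tcp_rot: [-2.103, -2.333, -0.014]
wrist_force: [0.0, 0.3, 0.4]
width: 0.0718
```

Emit:
play_rows(
  plan=[
    [72,0,0,0,0,0,0],
    [72,0,0,0,0,0,0],
  ],
)

```text
time: 35.22
tool_pos: [0.4548, -0.3346, 0.0984]
tcp_rot: [2.101, 2.335, 0.015]
wrist_force: [0.3, 0.6, -0.2]
width: 0.0719
```

```bash
python3 rf.py hinge 466 76 5.8 4 top,scene r6; python3 look.py g9 0.454,-0.337,0.03; python3 -c "
from h import *
s=telemetry.state(); print(s['tool_pos'],s['tcp_rot'],s['width'])"
```

```text
[465.3  77.1   5.4] 0.72
[ 0.45438122 -0.33554029  0.09826041] [2.10272938 2.33361844 0.01432011] 0.07191247707719653
```

View pics/r6_scene.png

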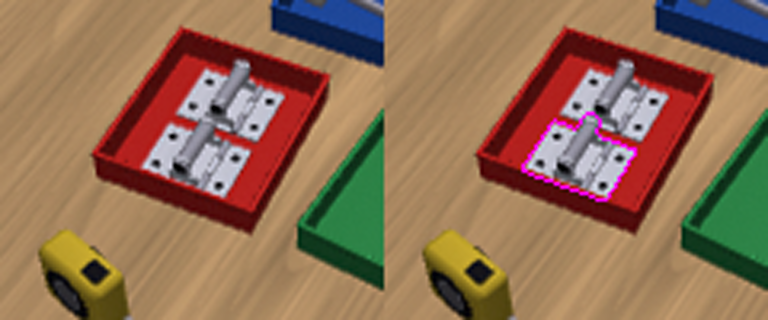

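View pics/g9_scene.png

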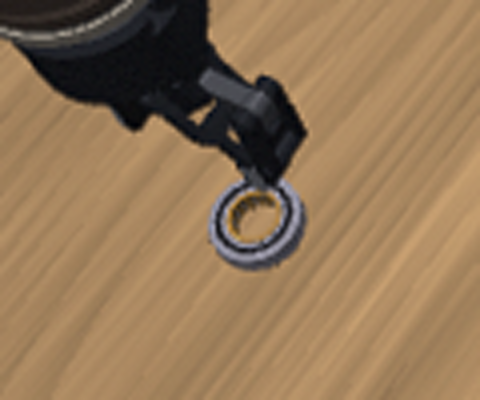

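Emit:
play_rows(
  plan=[
    [72,0,-1.5,-40,0,0,0],
    [72,0,-1.5,-70,0,0,0],
    [72,0,-1.5,-87,0,0,0],
    [72,0,-1.5,-94,0,0,0],
    [72,0,-1.5,-96.5,0,0,0],
    [72,0,-1.5,-96.5,0,0,0],
    [62,0,-1.5,-96.5,0,0,0],
    [55,0,-1.5,-96.5,0,0,0],
    [44,0,-1.5,-96.5,0,0,0],
    [44,0,-1.5,-96.5,0,0,0],
    [44,0,-1.5,-96.5,0,0,0],
  ],
)

```text
time: 36.8
tool_pos: [0.4546, -0.3373, 0.003]
tcp_rot: [2.102, 2.333, 0.014]
wrist_force: [-1.9, 1.4, 10.3]
width: 0.0492
```

Emit:
play_rows(
  plan=[
    [44,0,0,10,0,0,0],
    [44,0,0,40,0,0,0],
    [44,0,0,90,0,0,0],
    [44,0,0,140,0,0,0],
    [44,0,0,150,0,0,0],
    [44,0,0,150,0,0,0],
  ],
)

```text
time: 37.55
tool_pos: [0.4546, -0.3375, 0.1535]
tcp_rot: [2.102, 2.332, 0.013]
wrist_force: [0.0, 0.1, -2.5]
width: 0.0496
```

```bash
python3 look.py g10 0.454,-0.337,0.15
```

```text
(no output)
```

View pics/g10_scene.png

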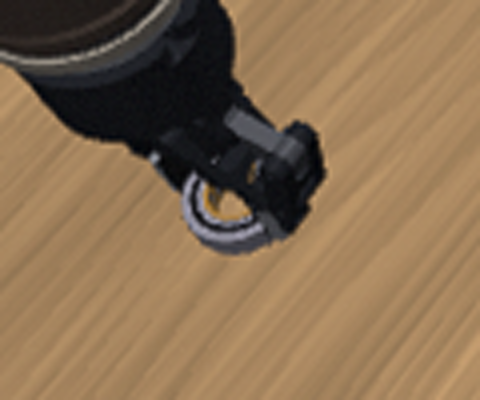

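Emit:
play_rows(
  plan=[
    [44,20,45,0,0,0,0],
    [44,42,95,0,0,0,0],
    [44,64,145,0,0,0,-6],
    [44,86,195,0,0,0,-6],
    [44,108,245,0,0,0,-6],
    [44,130,295,0,0,0,-6],
    [44,152,345,0,0,0,-6],
    [44,174,392,0,0,0,-6],
    [44,193,435,0,0,0,-6],
    [44,203,456,0,0,0,-6],
    [44,206,463,0,0,0,-6],
    [44,206,463,0,0,0,-6],
    [44,206,463,0,0,0,-6],
    [44,206,463,0,0,0,-6],
    [44,206,463,0,0,0,-6],
  ],
)

```text
time: 39.52
tool_pos: [0.6597, 0.1252, 0.1518]
tcp_rot: [-2.224, -2.219, -0.013]
wrist_force: [-0.4, -0.9, -1.7]
width: 0.0495
```

Emit:
play_rows(
  plan=[
    [44,0,0,-40,0,0,0],
    [44,0,0,-80,0,0,0],
    [44,0,0,-100,0,0,0],
    [44,0,0,-100,0,0,0],
  ],
)

```text
time: 40.02
tool_pos: [0.6589, 0.1249, 0.0507]
tcp_rot: [-2.223, -2.218, -0.01]
wrist_force: [-0.8, -0.4, -1.2]
width: 0.0496
```

```bash
python3 look.py g11 0.66,0.126,0.05
```

```text
(no output)
```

View pics/g11_scene.png

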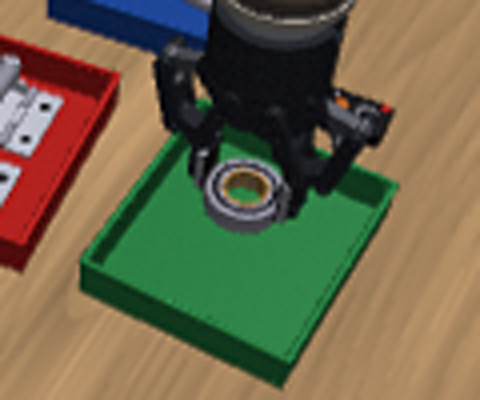

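Descend to z ≈ 7 (grasped at 3, floor at +4): delta −43.5.

Emit:
play_rows(
  plan=[
    [44,0,0,-20,0,0,0],
    [44,0,0,-32,0,0,0],
    [44,0,0,-39,0,0,0],
    [44,0,0,-42,0,0,0],
    [44,0,0,-43.5,0,0,0],
    [44,0,0,-43.5,0,0,0],
    [44,0,0,-43.5,0,0,0],
    [44,0,0,-43.5,0,0,0],
  ],
)

```text
time: 41.12
tool_pos: [0.6608, 0.1256, 0.0099]
tcp_rot: [2.223, 2.218, 0.016]
wrist_force: [-0.9, 0.5, -1.5]
width: 0.0492
```

Emit:
play_rows(
  plan=[
    [44,0,0,-1.5,0,0,0],
    [44,0,0,-2.5,0,0,0],
    [44,0,0,-2.5,0,0,0],
    [44,0,0,-2.5,0,0,0],
  ],
)

```text
time: 41.62
tool_pos: [0.6608, 0.1257, 0.0074]
tcp_rot: [2.223, 2.219, 0.016]
wrist_force: [-0.1, 0.5, -0.9]
width: 0.0492
```

Emit:
play_rows(
  plan=[
    [53,0,0,0,0,0,0],
    [56,0,0,0,0,0,0],
    [62,0,0,0,0,0,0],
    [68,0,0,0,0,0,0],
    [70,0,0,0,0,0,0],
    [70,0,0,0,0,0,0],
    [70,0,0,15,0,0,0],
    [70,0,0,60,0,0,0],
    [70,0,0,120,0,0,0],
    [70,0,0,170,0,0,0],
    [70,-20,-50,190,0,0,0],
    [70,-40,-100,200,0,0,0],
    [70,-60,-150,200,0,0,0],
    [70,-80,-205,200,0,0,0],
    [70,-100,-260,200,0,0,0],
    [70,-120,-315,200,0,0,0],
    [70,-140,-370,200,0,0,0],
    [70,-150,-420,200,0,0,0],
    [70,-150,-420,200,0,0,0],
    [70,-150,-420,200,0,0,0],
  ],
)

```text
time: 44.12
tool_pos: [0.511, -0.2937, 0.2082]
tcp_rot: [2.223, 2.218, 0.018]
wrist_force: [0.3, 0.7, -0.6]
width: 0.07
```

```bash
python3 rf.py bearing 661 126 0 4 top,scene r7; python3 look.py g12
```

```text
[660.3 126.   -0.9] 0.83
```

View pics/r7_scene.png

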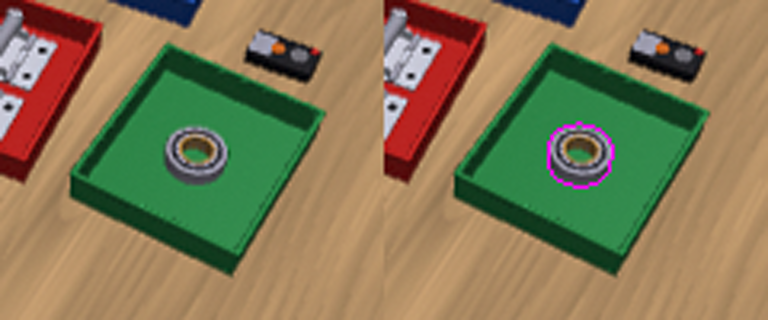

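View pics/g12_scene.png

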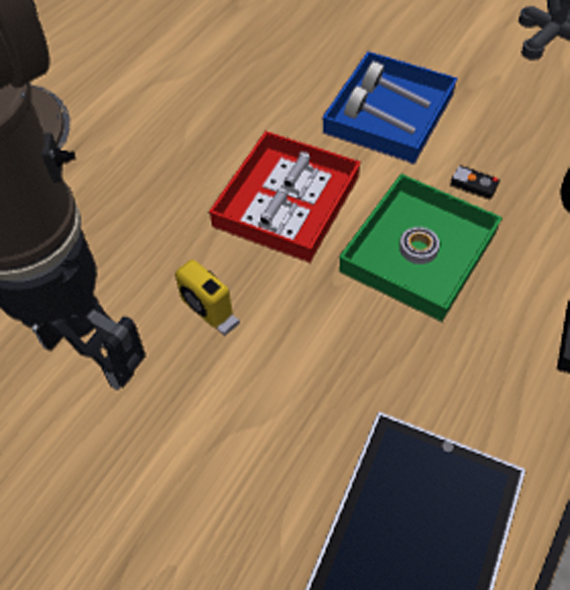

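View pics/g12_top.png

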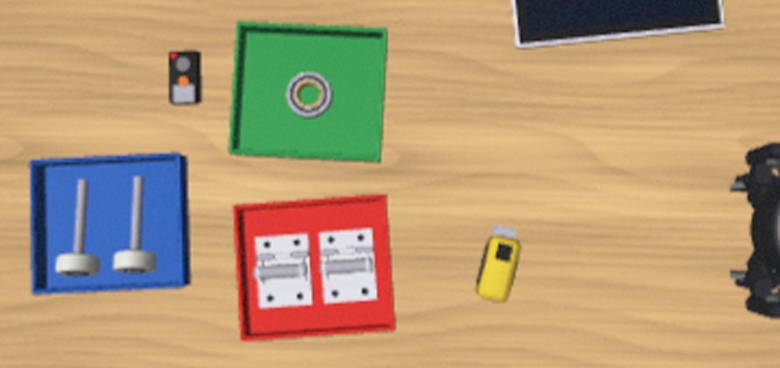

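All five parts are lying in their own trays, the tape and remote have not moved, and the arm is clear. Handing in.

```bash
python3 -c "
from station import order
print(order.finish_job())"
```

```text
the job is handed in; nothing more can be done
None
```

All five parts are in their trays and the job is handed in, about 44 s into the 120 s limit. The hand-in call gave no verdict.

- **Placing:** each part was pinched, carried over, lowered to within about 1 mm of the tray floor and released there. Nothing was dropped.
- **Last pictures, both cameras:** the two rollers lie about 64 mm apart in the blue tray, on wheel edge and stem end. The two hinges lie flat side by side in the red tray, about 13 mm between plates. The bearing lies flat in the middle of the green tray.
- **Fitted positions:** outline fits put every part within a few millimetres of where I aimed it.
- **Tape and remote:** they look unmoved in the before and after pictures; I did not fit their positions numerically.

**What disagreed:**
- The first hinge was gripped about 6 mm off the middle of its tube and 3 mm higher than planned, because the arm was still settling. It stayed level, and I allowed for the offset when placing it.
- The outline fits for the placed rollers, the second hinge and the bearing scored worse than on the bench, probably because the neighbouring part or the tray fell inside the fitted area. I also checked those by eye.
- The gripper read 2 to 3 mm narrower than each part's stated size when holding it.

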